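# Turn the drinks menu to its next page

## Task

First push the squat jar off the left page of the menu board so that it stands upright on the counter, clear of the board; then push the half-raised menu leaf over its spine and gently press it down fully flat on the left page. Nothing is to be grasped: only push with the fingertips or the outside of the fingers, do not pinch or lift the jar or pinch the leaf, and do not let the leaf slam. Leave the glasses, stirrer block, mug and shaker around the board where they are.

Things in the scene. Friction and masses are not known exactly. Their poses are not given: they have to be found in the camera images.
- menu: menu board, fixed to the counter: dark wood plate 190 mm (its x, along the spine) x 310 mm (its y) x 8 mm thick, a paper page on each side of the spine. Origin: centre of its underside, on the counter. Its x axis runs along the spine away from the robot, its y axis to the left, towards the page on which the leaf must come to lie. Steel hinge blocks 18 mm high end the spine
- spine (a point): middle of the spine: the leaf's hinge line runs through this point along the menu's x axis, 12 mm above the counter
- leaf (a joint): leaf's angle about the spine, rad: 0 = flat on the right page (menu -y), pi/2 = upright, pi = flat on the left page (menu +y). Starts ajar over the right page at 0.5 to 0.9. The hinge is stiff (0.16 N m): the leaf (about 0.14 kg) stays at whatever angle it is left, even just short of flat
- leaf_tab (a point): middle of the outer end of the thumb tab on the leaf's free edge, 145 mm from the hinge line. The leaf is a rigid white plate 6 mm thick, 160 mm along the spine, reaching 125 mm from the hinge line; a tab 56 mm wide in the middle of its edge reaches 145 mm. Its mid-plane holds the hinge line; flat, its underside is 1 mm above the board. The point's axes turn with the leaf
- jar: squat amber jar with a flat steel lid, 66 mm across, 54 mm tall, 0.2 to 0.36 kg, loose, standing on the left page (menu +y) at the start. Origin: centre of its underside
- tumbler_a: bystander, must stay where it stands; origin at the centre of its underside: clear drinking glass, 68 mm across, 90 mm tall, standing beyond the board
- tumbler_b: bystander, must stay where it stands; origin at the centre of its underside: a second such glass, standing beyond the board's spine
- stirrers: bystander, must stay where it stands; origin at the centre of its underside: upright wooden block for stirrers, 60 x 60 x 75 mm, standing beyond the board
- creamer: bystander, must stay where it stands; origin at the centre of its underside: white mug, 60 mm across, 70 mm tall, standing to the right of the board, outside the raised leaf
- shaker: bystander, must stay where it stands; origin at the centre of its underside: small white shaker, 40 mm across, 62 mm tall, on the robot's side of the board
Things that resemble listed ones, but are neither listed nor needed, are in the scene too. Leave any blue look-alike of the jar alone.

How it is judged (in metres and radians):
On the way, in this order (a step that is already met when the one before it is completed fails the run):
1. the jar stands upright and at rest on the counter, clear of the board, the leaf not yet turned (height (world z) of jar between -0.01 and 0.004 m and angle between jar's own z axis and vertical below 0.06 rad and linear speed of jar below 0.02 m/s and value of joint leaf below 1.4 rad), for 0.2 s.
2. the leaf lies flat on the left page (value of joint leaf above 3.07 rad), for 0.2 s.
At the end, for the whole second after the job is handed in: the leaf lies flat on the left page (within 4 degrees) and at rest; the jar stands upright (within 3.5 degrees) on the counter, no part of it on the board (underside under 4 mm), at rest (height (world z) of jar between -0.01 and 0.004 m and angle between jar's own z axis and vertical below 0.06 rad and linear speed of jar below 0.02 m/s and value of joint leaf above 3.07 rad and velocity of joint leaf below 0.05 rad/s); the robot touches nothing.
It fails at once if a glass, the stirrer block, the mug or the shaker is moved by more than 20 mm (distance of any of tumbler_a, tumbler_b, stirrers, creamer, shaker from where it was at the start of the episode above 0.02 m).
It fails at once if the jar is lifted (underside over 30 mm above the counter) or tipped by more than 35 degrees (height (world z) of jar above 0.03 m or angle between jar's own z axis and vertical above 0.6 rad).
It fails at once if the jar is gripped (more than 35 N between fingers and jar) (contact force between the fingers and jar above 35 N).
It fails at once if the leaf is pinched on its way over (more than 30 N between fingers and menu before the leaf is nearly flat), or pressed down with more than 80 N ((contact force between the fingers and menu above 30 N and value of joint leaf below 2.8 rad) or contact force between the fingers and menu above 80 N).
It fails at once if the leaf is flung or slammed (faster than 5 rad/s) (velocity of joint leaf above 5 rad/s).
It also fails if it takes over 64 s, if anything falls off the work surface, if the arm or the gripper's body presses on something with over 40 N, if the wrist force passes 120 N, or if a joint passes its speed limit or range.

## Robot

A 7-joint arm with a two-finger parallel gripper is mounted at the origin on the work surface. World frame = base frame: x ahead of the robot, y to its left, z up, the work surface at z = 0. Lengths are in m, angles in degrees, forces in N, time in s.
With the tool pointing down it reaches from about 0.4 to 0.925 m from the base axis. Payload 5.6 kg.
Tool frame: the origin (TCP) lies where the fingers leave the gripper's body, on its centre line; the fingertips stand 73 mm ahead of it and the grasp point (between the pads) lies 54 mm ahead of it (manip.grip_point_offset is the distance from the TCP to the grasp point, in m); x points along the fingers, y is the direction in which the jaws open and shut, and the axes are right-handed (so a half turn about x gives the same grasp; the last joint's range is limited). The gripper opens to 85 mm and grips with 20 to 120 N. Pads are 22 mm wide; open, the fingers measure 114 mm over their backs; the gripper's body (76 mm by 85 mm) begins 54 mm behind the grasp point. The pads swing forward as they close: fully open they stand 13 mm farther back than shut.
Start: joints at [-71.906, 26.786, -0.665, 91.828, 0.344, 61.387, -3.226], TCP at [0.228, 0.609, 0.304] pointing down, gripper open.
Joint ranges: [-144.91, 144.91], [-17.63, 115.5], [-89.93, 88.59], [15.96, 139.68], [-74.01, 254.01], [8.47, 105.57], [-167.45, 167.45]. Speed limits (degrees/s): [147.25, 147.25, 180, 180, 180, 180, 180].

## Interface

Orientations are given as a 3x3 rotation matrix whose columns are the frame's x, y, z axes.
In Python, from plant import manip, read_camera, nets gives the robot as it stands. The module is installed in compiled form; this text tells all that it offers.
- The arm moves only by the tool jog_arm, never from a script. Its argument "steps" is one flat list of numbers, 4 for each row, row after row: the shift along the tool's x, y, z in m, then the turn about the tool's x in rad. In form: [dx, dy, dz, roll, dx, dy, dz, roll, ...]. A call has 1 to 10 rows; each row is the pose to reach, as a shift and turn from the pose measured when the call began, along the tool's axes at that moment; what a row does not reach only later rows make up. A row lasts 1/8 s, in which the tool goes at most 62.5 mm and 10.7 degrees, less where a joint would pass 70% of its speed; a pose out of reach is approached as far as the arm can. A call with a gripper value outside its range is refused whole. "gripper" is the opening, from 0 (shut) to 1 (fully open), set as the call begins (left out, the last holds). The fingers move at their own pace and stop on an object; "squeeze" is the grip in N (left out, the last holds). Time passes only in rows, so rows that repeat a pose let the fingers close. It gives the time, the measured TCP pose, the force and the opening at its end, in the units of the state.
- manip.get_obs(): the state, without advancing time (a new reading comes with each control period).
- read_camera(name): name is "scene" or "side" or "wrist"; returns a dict with "color" (384x512x3 uint8, red, green, blue), "depth" (384x512 float32, m along the optical axis (not along the pixel's ray), 0 where there is no reading), "camera_matrix" (3x3 intrinsics, pixels), "rvec" (rotation vector, rad) and "tvec" (3), from world to camera coordinates, as OpenCV has them. Camera axes: x right, y down, z forward; pixel columns grow to the right and rows downward; lengths in m; the calibration is good to about 2 mm. The wrist camera is an equidistant fisheye: a pixel r from the principal point sees the ray r / f radians off the axis. A picture is of the moment at which its call begins.
- manip.job_done(): hands the job in, once; it reports no verdict.
Trained networks look in the newest picture that a camera, given by its name, has taken for a name from the list of things; names that differ only in an ending like _2 or _b are one class to them, and where a whole thing is asked for, a point or a joint stands for the part that bears it (a point fixed in the world has none). Each returns a list of dicts, best first, with "confidence" (0 to 1); they miss things now and then, are a little off and sometimes report something else, mostly with a low value. They report only what shows in the picture. A call takes as long as a camera call. They do not tell look-alikes from the thing itself.
- nets.find_in(thing, camera): "at" ([x, y, z] in m, in world coordinates, good to about 4 mm: the middle of the surface that is visible of it).
- nets.cut_out(thing, camera): "region" (384x512 bool, what is visible of it).
- nets.pinpoint(thing, camera): "at" ([x, y, z] in m, in world coordinates, good to about 4 mm: a listed point, or the origin of a listed thing).
The state is a dict: "time_s": time; "q": joint angles; "joint_vel": joint speeds; "joint_efforts": joint torques, N m; "tool_pos": TCP position; "tcp_rot": TCP orientation; "wrist_force": force on the tool from outside, world axes, zero at the start; "wrist_torque": the same for the moment, N m; "gripper_width": finger opening in m.
Only numpy, scipy, OpenCV 4.12 (cv2) and the standard library are available. Lean on these libraries where they do the work, as an engineer would, in place of code of your own. Each camera call takes 0.05 s, during which the arm holds its last target. There are 200 camera calls.

## Working session

There is one attempt and no reset: what is moved stays moved. The work goes in short steps, Python scripts to look and compute and a tool call to move; the robot and the scene stay as the last step left them, time stands still between calls to the robot, and variables do not carry over. Pictures are saved under pics/ and viewed, about 8 in all and at most 12, crops included, and the job is handed in when it is done.

Besides the shell and the picture viewer there is one more tool, called after ">>>" by a JSON object that holds its "fn" and its "kwargs". jog_arm: Moves the arm, as the interface text tells. Its arguments: {"type":"object","properties":{"steps":{"type":"array","items":{"type":"number"}},"gripper":{"type":"number"},"squeeze":{"type":"number"}},"required":["steps"]}

```bash
mkdir -p pics; python3 - <<'E'
from plant import manip, read_camera, nets
import cv2,numpy as np
np.set_printoptions(precision=3,suppress=True)
o=manip.get_obs();print(o['time_s'],o['tool_pos'],o['tcp_rot'],o['gripper_width'])
ims=[]
for c in ('scene','side'):
    d=read_camera(c);ims.append(d['color'])
    R,_=cv2.Rodrigues(d['rvec']);print(c,-R.T@d['tvec'].ravel(),R[2])
    for t in ('menu','spine','leaf_tab','jar','tumbler_a','stirrers','creamer','shaker'):
        print(t,[(np.array(r['at']).round(3).tolist(),round(r['confidence'],2)) for r in nets.pinpoint(t,c)[:3]])
cv2.imwrite('pics/a.png',cv2.resize(ims[0],(768,576))[:,:,::-1])
cv2.imwrite('pics/b.png',cv2.resize(ims[1],(768,576))[:,:,::-1])
E
```

```text
0.0 [0.228 0.608 0.303] [[-0.001  0.351  0.936]
 [-0.002  0.936 -0.351]
 [-1.    -0.002  0.   ]] 0.08548104666378743
scene [1.091 0.141 0.857] [-0.55  -0.185 -0.815]
menu [([0.546, 0.022, 0.002], 0.97)]
spine [([0.54, 0.022, 0.013], 0.85)]
leaf_tab [([0.574, -0.101, 0.093], 0.77), ([0.423, -0.143, 0.004], 0.58)]
jar [([0.623, 0.266, -0.002], 0.83), ([0.332, 0.088, 0.003], 0.79), ([0.528, 0.108, 0.006], 0.56)]
tumbler_a [([0.708, -0.024, 0.001], 0.88), ([0.708, 0.074, 0.002], 0.65), ([0.573, -0.102, 0.095], 0.38)]
stirrers [([0.676, 0.16, 0.001], 0.56)]
creamer [([0.626, -0.243, -0.001], 0.58)]
shaker [([0.425, -0.141, 0.001], 0.71)]
side [0.372 0.416 0.632] [ 0.222 -0.589 -0.777]
menu [([0.546, 0.026, -0.003], 0.57)]
spine [([0.543, 0.02, 0.013], 0.92)]
leaf_tab [([0.571, -0.094, 0.089], 0.8)]
jar [([0.328, 0.086, 0.0], 0.83), ([0.528, 0.116, 0.008], 0.77), ([0.619, 0.261, -0.0], 0.6)]
tumbler_a [([0.707, -0.02, 0.002], 0.79), ([0.707, 0.071, -0.0], 0.73)]
stirrers [([0.678, 0.158, -0.002], 0.84)]
creamer [([0.625, -0.246, -0.002], 0.74)]
shaker [([0.419, -0.145, -0.002], 0.65)]
```

View pics/a.png

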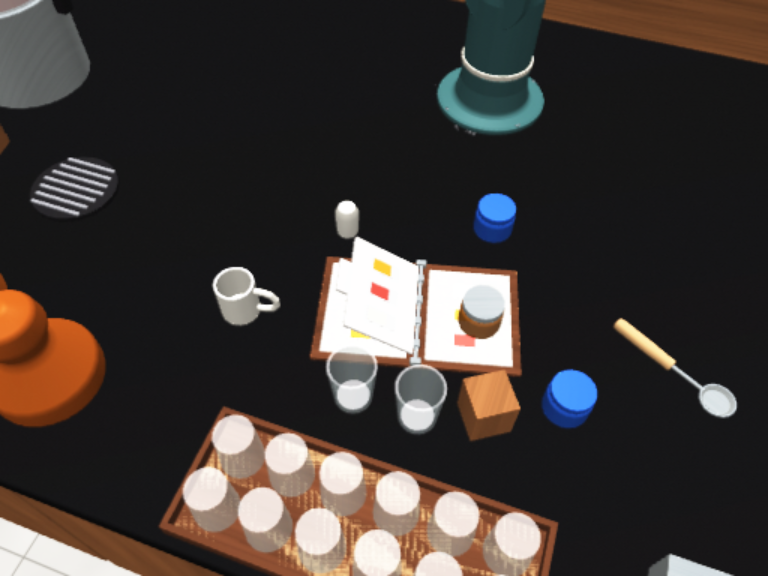

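View pics/b.png

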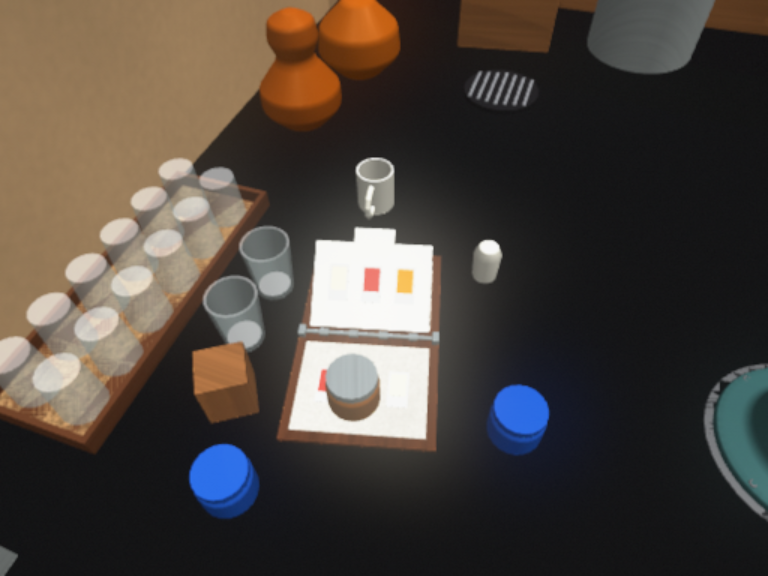

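The amber jar stands on the left page (side picture ~(352,385)). The leaf is ajar at about 0.6 rad over the right page with its tab at (375,237). The blue look-alikes sit clear to the left, and the mug's handle points towards the leaf. Next I fit the board pose.

```bash
cat > h.py <<'E'
from plant import manip, read_camera, nets
import cv2,numpy as np
np.set_printoptions(precision=4,suppress=True)
def cloud(d):
    K=d['camera_matrix'];R,_=cv2.Rodrigues(d['rvec']);z=d['depth']
    v,u=np.indices(z.shape)
    p=np.stack([(u-K[0,2])/K[0,0]*z,(v-K[1,2])/K[1,1]*z,z],-1)-np.ravel(d['tvec'])
    p=p@R; p[z==0]=np.nan; return p
E
python3 - <<'E'
from h import *
for c in ('scene','side'):
    d=read_camera(c);p=cloud(d)
    m=nets.cut_out('menu',c)[0]['region']
    q=p[m];q=q[~np.isnan(q[:,0])]
    b=q[(q[:,2]>.003)&(q[:,2]<.013)]
    print(c,len(b),cv2.minAreaRect((b[:,:2]*1000).astype(np.float32)))
    s=nets.cut_out('leaf_tab',c)
    if s:
        l=p[s[0]['region']];l=l[~np.isnan(l[:,0])];l=l[l[:,2]>.02]
        C=l.mean(0);n=np.linalg.svd(l-C,full_matrices=False)[2][2];n*=np.sign(n[2]);print('leaf',len(l),C,n,np.arccos(n[2]),np.degrees(np.arctan2(n[0],-n[1])),l[:,2].max())
    hit=p[...,:2]; j=(np.hypot(p[...,0]-.528,p[...,1]-.112)<.05)&(p[...,2]>.048)&(p[...,2]<.075)
    a=p[j];print('lid',len(a),cv2.minEnclosingCircle((a[:,:2]*1000).astype(np.float32)),np.median(a[:,2]))
E
```

```text
Traceback (most recent call last):
IndexError: list index out of range
```

```bash
python3 - <<'E'
from h import *
for c in ('scene','side'):
    d=read_camera(c);p=cloud(d);hsv=d['color'].astype(int)
    b=(p[...,2]>.0045)&(p[...,2]<.013)&(np.hypot(p[...,0]-.543,p[...,1]-.02)<.19)
    b=cv2.morphologyEx(b.astype(np.uint8),cv2.MORPH_OPEN,np.ones((3,3)))>0
    # largest pieces only
    n_,lab,st,_=cv2.connectedComponentsWithStats(b.astype(np.uint8))
    b=np.isin(lab,[i for i in range(1,n_) if st[i,4]>150])
    q=p[b];r=cv2.minAreaRect((q[:,:2]*1000).astype(np.float32));print(c,len(q),r,np.median(q[:,2]))
    for k in range(2):
        s=nets.cut_out('leaf_tab',c)
        if s:
            l=p[s[0]['region']];l=l[~np.isnan(l[:,0])];l=l[l[:,2]>.02]
            C=l.mean(0);n=np.linalg.svd(l-C,full_matrices=False)[2][2];n*=np.sign(n[2]);print('leaf',len(l),C,n,np.arccos(n[2]),np.degrees(np.arctan2(n[1],n[0])),l[:,2].max());break
    j=(np.hypot(p[...,0]-.528,p[...,1]-.112)<.05)&(p[...,2]>.049)&(p[...,2]<.075)
    a=p[j];print('lid',len(a),cv2.minEnclosingCircle((a[:,:2]*1000).astype(np.float32)),np.median(a[:,2]))
E
```

```text
scene 4997 ((545.8197021484375, 20.776824951171875), (193.24514770507812, 310.1303405761719), 14.638980865478516) 0.009291598200365564
leaf 2908 [ 0.5663 -0.0357  0.0557] [-0.1353  0.5267  0.8392] 0.5749462442845096 104.40889724588226 0.0972119947109386
lid 600 ((530.9339599609375, 113.96782684326172), 32.4474983215332) 0.06280113790787582
side 6263 ((543.250732421875, 20.422195434570312), (190.14434814453125, 310.3636474609375), 14.525535583496094) 0.008154894985958349
leaf 4629 [ 0.5572 -0.0361  0.0533] [-0.1375  0.5284  0.8378] 0.5775600724372081 104.58591899527457 0.09611758185255143
lid 929 ((527.765625, 113.11640930175781), 31.495054244995117) 0.061760313718989095
```

>>> {"fn": "jog_arm", "kwargs": {"steps": [0,-0.037,0.044,0.09,0,-0.074,0.089,0.18,0,-0.111,0.133,0.28,0,-0.148,0.178,0.38,0,-0.185,0.222,0.48,0,-0.222,0.267,0.58,0,-0.26,0.312,0.68,0,-0.297,0.357,0.78,0,-0.334,0.402,0.88,0,-0.372,0.446,0.958], "gripper": 0.4}}

```text
time_s: 2.45
tool_pos: [0.5161, 0.1021, 0.3043]
tcp_rot: [[0.001, 0.969, 0.249], [0.001, 0.249, -0.969], [-1.0, 0.001, -0.0]]
wrist_force: [1.4, 1.0, -0.1]
gripper_width: 0.0341
```

```bash
cat >> h.py <<'E'
a=np.radians(14.55);S=np.array([.544,.0206,0]);M=np.array([[np.cos(a),-np.sin(a),0],[np.sin(a),np.cos(a),0],[0,0,1]])
def st():
    o=manip.get_obs();R=np.array(o['tcp_rot']);p=M.T@(np.array(o['tool_pos'])-S)
    print('t',round(o['time_s'],2),'menu pos',p,'yaw err',np.degrees(np.arctan2(R[1,1],R[0,1]))-14.55,'toolx',R[:,0],'F',M.T@o['wrist_force'],'w',round(o['gripper_width'],4)); return p,R
def to(mx,my,z):
    p,R=st();print('shift',R.T@M@(np.array([mx,my,z])-p))
E
python3 -c "
from h import *
to(.009,.03,.2)"
```

```text
t 2.45 menu pos [-0.0066  0.0859  0.3043] yaw err -0.13855708639517594 toolx [ 0.0011  0.0006 -1.    ] F [ 1.5939  0.6019 -0.1456] w 0.0341
shift [0.1043 0.0156 0.0559]
```

>>> {"fn": "jog_arm", "kwargs": {"steps": [0.03,0.015,0.05,0.002,0.08,0.0155,0.056,0.002,0.13,0.0155,0.056,0.002,0.17,0.0155,0.056,0.002,0.2,0.0155,0.056,0.002,0.219,0.0155,0.056,0.002,0.219,0.0155,0.056,0.002]}}

```text
time_s: 3.32
tool_pos: [0.5448, 0.0518, 0.0845]
tcp_rot: [[-0.001, 0.969, 0.247], [0.0, 0.247, -0.969], [-1.0, -0.001, -0.0]]
wrist_force: [-0.2, 0.4, 0.3]
gripper_width: 0.0343
```

```bash
python3 - <<'E'
from h import *
to(.009,.176,.085)
d=read_camera('side');cv2.imwrite('pics/c.png',cv2.resize(d['color'][100:330,130:360],(700,700))[::1,:,::-1][:600])
E
```

```text
t 3.33 menu pos [0.0086 0.03   0.0845] yaw err -0.2521839874023897 toolx [-0.0009  0.0002 -1.    ] F [-0.1305  0.4615  0.2725] w 0.0343
shift [-0.0005 -0.0002 -0.146 ]
```

View pics/c.png

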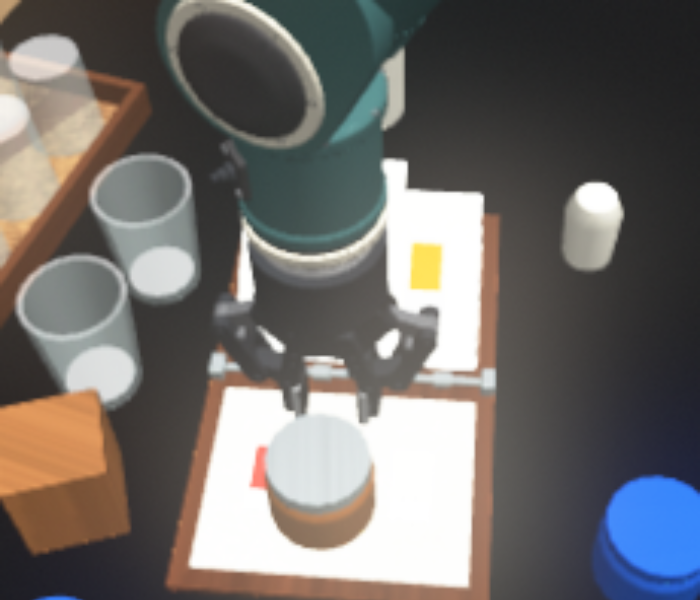

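Fingers stand behind the jar (tips at (297,405) and (370,415), jar at (322,470)), in line with the push direction. I push now.

>>> {"fn": "jog_arm", "kwargs": {"steps": [0,0,-0.012,0.003,0,0,-0.02,0.004,0,0,-0.028,0.004,0,0,-0.036,0.004,0,0,-0.044,0.004,0,0,-0.052,0.004,0,0,-0.06,0.004,0,0,-0.068,0.004,0,0,-0.076,0.004,0,0,-0.076,0.004]}}

```text
time_s: 4.62
tool_pos: [0.5261, 0.127, 0.0852]
tcp_rot: [[0.0, 0.97, 0.245], [0.002, 0.245, -0.97], [-1.0, 0.0, -0.001]]
wrist_force: [0.4, -0.1, 0.8]
gripper_width: 0.0343
```

```bash
python3 - <<'E'
from h import *
to(.009,.176,.085)
d=read_camera('side');p=cloud(d);m=np.nan_to_num((p-S)@M,nan=-1)
j=(m[...,2]>.054)&(m[...,2]<.07)&(m[...,1]>.08)&(m[...,1]<.25)&(abs(m[...,0])<.07)
print(j.sum(),m[j].mean(0),m[j].std(0))
E
```

```text
t 4.62 menu pos [0.0094 0.1075 0.0852] yaw err -0.38781245722123714 toolx [ 0.0001  0.0015 -1.    ] F [ 0.3476 -0.2     0.7673] w 0.0343
shift [ 0.0003 -0.0009 -0.0685]
1304 [0.0087 0.1413 0.0623] [0.0208 0.0208 0.0026]
```

>>> {"fn": "jog_arm", "kwargs": {"steps": [0,-0.001,-0.008,0.005,0,-0.001,-0.016,0.005,0,-0.001,-0.024,0.005,0,-0.001,-0.032,0.005,0,-0.001,-0.04,0.005,0,-0.001,-0.047,0.005,0,-0.001,-0.054,0.005,0,-0.001,-0.061,0.005,0,-0.001,-0.068,0.005,0,-0.001,-0.075,0.005]}}

```text
time_s: 5.92
tool_pos: [0.5065, 0.1996, 0.0852]
tcp_rot: [[-0.001, 0.971, 0.24], [0.001, 0.24, -0.971], [-1.0, -0.0, -0.001]]
wrist_force: [-0.2, -0.9, -1.0]
gripper_width: 0.0344
```

```bash
python3 - <<'E'
from h import *
to(.009,.15,.25)
d=read_camera('side');p=cloud(d);m=np.nan_to_num((p-S)@M,nan=-1)
j=(m[...,2]>.048)&(m[...,2]<.07)&(m[...,1]>.17)&(m[...,1]<.28)&(abs(m[...,0])<.07)
print(j.sum(),m[j].mean(0),m[j].std(0))
cv2.imwrite('pics/d.png',cv2.resize(d['color'][150:380,130:360],(600,600))[:,:,::-1])
E
```

```text
t 5.92 menu pos [0.0087 0.1827 0.0852] yaw err -0.6923548164015578 toolx [-0.0005  0.0013 -1.    ] F [-0.4033 -0.7999 -1.0233] w 0.0344
shift [-0.1648  0.0007  0.0324]
1518 [0.0075 0.2165 0.0556] [0.0201 0.0197 0.0047]
```

View pics/d.png

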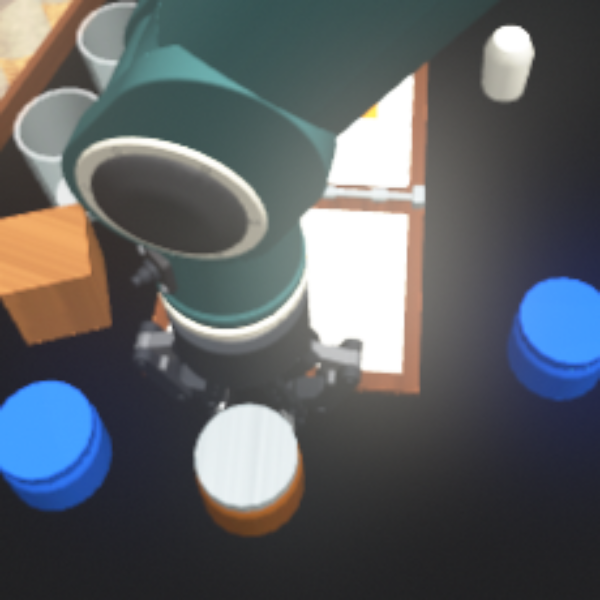

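Jar stands on the counter with its lid at z ≈ 0.055 and its near edge about 29 mm off the board; at (248,460) in the picture. I retract, shut the fingers and move behind the leaf.

>>> {"fn": "jog_arm", "kwargs": {"steps": [0,0,0.02,0,-0.04,0,0.025,-0.003,-0.09,0,0.03,-0.006,-0.14,0,0.04,-0.009,-0.165,-0.002,0.09,-0.012,-0.165,-0.004,0.15,-0.012,-0.165,-0.006,0.21,-0.012,-0.165,-0.008,0.27,-0.012,-0.165,-0.009,0.32,-0.012,-0.165,-0.009,0.338,-0.012], "gripper": 0}}

```text
time_s: 7.22
tool_pos: [0.5782, -0.1354, 0.2498]
tcp_rot: [[-0.0, 0.969, 0.246], [0.0, 0.246, -0.969], [-1.0, -0.0, -0.0]]
wrist_force: [-0.2, 0.7, -0.4]
gripper_width: 0.0
```

```bash
python3 - <<'E'
from h import *
to(0,-.155,.144)
d=read_camera('side');p=cloud(d);m=np.nan_to_num((p-S)@M,nan=-1)
j=(m[...,2]>.05)&(m[...,2]<.06)&(m[...,1]>.17)&(m[...,1]<.28)&(abs(m[...,0])<.07)
print(j.sum(),m[j].mean(0),m[j].min(0),m[j].max(0))
E
```

```text
t 7.22 menu pos [-0.006  -0.1596  0.2498] yaw err -0.32082534419003395 toolx [-0.0003  0.0003 -1.    ] F [-0.0179  0.7771 -0.4277] w 0.0
shift [ 0.1058  0.006  -0.0046]
1232 [0.008  0.224  0.0538] [-0.0217  0.1925  0.0501] [0.0388 0.2535 0.0573]
```

>>> {"fn": "jog_arm", "kwargs": {"steps": [0.04,0.003,0,-0.004,0.08,0.006,0,-0.006,0.103,0.006,0,-0.006,0.106,0.006,0,-0.006,0.106,0.006,-0.005,-0.006,0.106,0.006,-0.01,-0.006,0.106,0.006,-0.014,-0.006,0.106,0.006,-0.018,-0.006]}}

```text
time_s: 8.28
tool_pos: [0.5802, -0.1165, 0.1443]
tcp_rot: [[0.001, 0.968, 0.252], [-0.0, 0.252, -0.968], [-1.0, 0.001, 0.001]]
wrist_force: [0.1, -1.1, 0.1]
gripper_width: 0.0004
```

```bash
python3 - <<'E'
from h import *
st()
ims=[]
for c,s in (('side',np.s_[90:290,180:340]),('scene',np.s_[110:270,120:330])):
    d=read_camera(c);ims.append(cv2.resize(d['color'][s],(400,480)))
cv2.imwrite('pics/e.png',np.hstack(ims)[:,:,::-1])
E
```

```text
t 8.28 menu pos [ 0.0006 -0.1418  0.1443] yaw err 0.04028985385477846 toolx [ 0.0011 -0.0003 -1.    ] F [-0.1522 -1.0542  0.1289] w 0.0004
```

View pics/e.png

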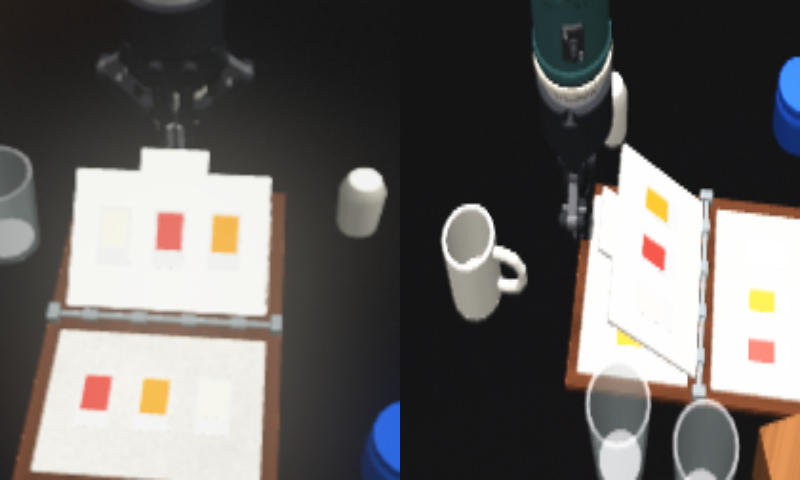

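Finger lies just outside the tab, tips below its edge (side picture (175,140)), mug handle clear. I start the arc gently.

>>> {"fn": "jog_arm", "kwargs": {"steps": [0,0,-0.006,0,0,0,-0.01,0,-0.001,0,-0.0125,0,-0.005,0,-0.015,0,-0.008,0,-0.0185,0,-0.012,0,-0.0215,0,-0.016,0,-0.025,0]}}

```text
time_s: 9.25
tool_pos: [0.5746, -0.0956, 0.1614]
tcp_rot: [[0.004, 0.968, 0.25], [-0.005, 0.25, -0.968], [-1.0, 0.003, 0.006]]
wrist_force: [0.3, -7.8, 4.2]
gripper_width: 0.0001
```

```bash
cat >> h.py <<'E'
def leaf():
    for c in ('side','scene'):
        p=cloud(read_camera(c));s=nets.cut_out('leaf_tab',c)
        if s:
            l=(p[s[0]['region']]-S)@M;l=l[~np.isnan(l[:,0])];l=l[l[:,2]>.018]
            if len(l)<50: continue
            C=np.median(l,0);n=np.linalg.svd(l-l.mean(0),full_matrices=False)[2][2]
            print(c,'leaf',len(l),'by centroid',np.arctan2(C[2]-.012,-C[1]),'normal',n,'ext',np.percentile(l,2,axis=0),np.percentile(l,98,axis=0))
E
python3 -c "
from h import *
st();leaf()"
```

```text
t 9.25 menu pos [ 0.0004 -0.1202  0.1614] yaw err -0.08700337283895898 toolx [ 0.0042 -0.0047 -1.    ] F [-1.6808 -7.6045  4.2105] w 0.0001
side leaf 4940 by centroid 0.7685582228077037 normal [ 0.0003 -0.6655 -0.7464] ext [-0.0775 -0.1016  0.0206] [ 0.0755 -0.0058  0.1059]
scene leaf 2713 by centroid 0.7835881152860157 normal [0.0017 0.6671 0.7449] ext [-0.0736 -0.1034  0.0208] [ 0.0813 -0.005   0.1092]
```

>>> {"fn": "jog_arm", "kwargs": {"steps": [-0.004,0,-0.007,0,-0.008,0,-0.011,0,-0.012,0,-0.0155,0,-0.0155,0,-0.02,0,-0.019,0,-0.0245,0,-0.0225,0,-0.029,0,-0.026,0,-0.034,0,-0.029,0,-0.039,0,-0.0315,0,-0.044,0,-0.034,0,-0.049,0]}}

```text
time_s: 10.7
tool_pos: [0.5621, -0.0469, 0.1952]
tcp_rot: [[0.004, 0.968, 0.251], [-0.004, 0.251, -0.968], [-1.0, 0.003, 0.005]]
wrist_force: [2.1, -2.2, 1.0]
gripper_width: -0.0003
```

```bash
python3 -c "
from h import *
st();leaf()"
```

```text
t 10.7 menu pos [ 0.0005 -0.0699  0.1952] yaw err -0.03714128248541648 toolx [ 0.0039 -0.0038 -1.    ] F [ 1.5031 -2.63    0.9674] w -0.0003
side leaf 4794 by centroid 1.2046253471676396 normal [-0.0006  0.9202  0.3915] ext [-0.0773 -0.0528  0.0229] [ 0.0751 -0.0019  0.1422]
scene leaf 1526 by centroid 1.212957456542562 normal [0.0032 0.9202 0.3915] ext [-0.074  -0.0541  0.0232] [ 0.0818 -0.0014  0.1467]
```

>>> {"fn": "jog_arm", "kwargs": {"steps": [-0.003,0,-0.008,0,-0.005,0,-0.015,0,-0.009,0,-0.026,0,-0.01,0,-0.037,0,-0.01,0,-0.048,0,-0.01,0,-0.058,0,-0.0095,0,-0.068,0,-0.0085,0,-0.078,0,-0.0065,0,-0.087,0,-0.004,0,-0.0965,0]}}

```text
time_s: 12.15
tool_pos: [0.5372, 0.0473, 0.1982]
tcp_rot: [[0.003, 0.968, 0.251], [-0.003, 0.251, -0.968], [-1.0, 0.002, 0.004]]
wrist_force: [1.4, -1.1, 0.2]
gripper_width: 0.0001
```

```bash
python3 -c "
from h import *
st();leaf()"
```

```text
t 12.15 menu pos [0.0001 0.0275 0.1982] yaw err -0.01884211012629855 toolx [ 0.0025 -0.0031 -1.    ] F [ 1.0395 -1.3968  0.1655] w 0.0001
side leaf 1915 by centroid 1.9403192295729441 normal [-0.0015  0.9462 -0.3236] ext [-0.0772  0.0063  0.0227] [0.0748 0.0498 0.1486]
scene leaf 1190 by centroid 1.8662690030794515 normal [ 0.0046 -0.9348  0.3551] ext [-0.0677 -0.0001  0.022 ] [0.0819 0.048  0.148 ]
```

>>> {"fn": "jog_arm", "kwargs": {"steps": [0.004,0,-0.0115,0,0.0095,0,-0.022,0,0.016,0,-0.032,0,0.0235,0,-0.0415,0,0.032,0,-0.05,0,0.041,0,-0.0575,0,0.051,0,-0.064,0,0.0565,0,-0.067,0,0.062,0,-0.07,0,0.0675,0,-0.0725,0]}}

```text
time_s: 13.6
tool_pos: [0.5189, 0.1168, 0.13]
tcp_rot: [[0.001, 0.968, 0.251], [-0.003, 0.251, -0.968], [-1.0, 0.001, 0.003]]
wrist_force: [-0.5, -0.1, 1.0]
gripper_width: -0.0001
```

```bash
python3 -c "
from h import *
st();leaf()"
```

```text
t 13.6 menu pos [-0.0002  0.0995  0.13  ] yaw err -0.009851577656950994 toolx [ 0.0015 -0.0032 -1.    ] F [-0.5523  0.0355  1.0163] w -0.0001
side leaf 2143 by centroid 2.7386245046267312 normal [-0.0024  0.3908 -0.9205] ext [-0.0784  0.021   0.0237] [0.076  0.1344 0.0681]
scene leaf 2864 by centroid 2.7054698101999692 normal [-0.0001  0.3572 -0.934 ] ext [-0.0728  0.0069  0.0191] [0.0812 0.129  0.0661]
```

>>> {"fn": "jog_arm", "kwargs": {"steps": [0.005,0,-0.002,0,0.0105,0,-0.004,0,0.016,0,-0.006,0,0.022,0,-0.007,0,0.027,0,-0.008,0,0.032,0,-0.008,0,0.036,0,-0.008,0,0.04,0,-0.008,0,0.044,0,-0.008,0,0.046,0,-0.008,0]}}

```text
time_s: 15.05
tool_pos: [0.5174, 0.1244, 0.0869]
tcp_rot: [[0.001, 0.968, 0.251], [-0.001, 0.251, -0.968], [-1.0, 0.001, 0.001]]
wrist_force: [-12.4, -1.5, 45.4]
gripper_width: -0.0003
```

```bash
python3 -c "
from h import *
st();leaf()"
```

```text
t 15.05 menu pos [0.0003 0.1071 0.0869] yaw err -0.024878234353712614 toolx [ 0.0008 -0.001  -1.    ] F [-12.3276   1.6841  45.4443] w -0.0003
scene leaf 294 by centroid 3.0236567282025715 normal [ 0.0018 -0.0028 -1.    ] ext [-0.0696 -0.0033  0.018 ] [0.0786 0.1349 0.0206]
```

Bottomed out at 45 N, below the 80 N limit. I lift straight off and check.

>>> {"fn": "jog_arm", "kwargs": {"steps": [-0.01,0,0,0,-0.03,0,0,0,-0.07,0,0,0,-0.12,0,0,0,-0.17,0,0.04,0,-0.2,0,0.09,0,-0.22,0,0.14,0,-0.22,0,0.15,0,-0.22,0,0.15,0]}}

```text
time_s: 16.38
tool_pos: [0.5543, -0.021, 0.3068]
tcp_rot: [[0.0, 0.968, 0.249], [-0.001, 0.249, -0.968], [-1.0, 0.0, 0.001]]
wrist_force: [0.2, 0.0, 0.7]
gripper_width: -0.0003
```

```bash
python3 - <<'E'
from h import *
st()
ims=[]
for c in ('side','scene'):
    d=read_camera(c);m=np.nan_to_num((cloud(d)-S)@M,nan=-1)
    l=(abs(m[...,0])<.07)&(m[...,1]>.02)&(m[...,1]<.118)&(m[...,2]>0)&(m[...,2]<.05);q=m[l]
    k=np.polyfit(q[:,1],q[:,2],1);print(c,'leaf slope',k,q[:,2].mean())
    j=(np.hypot(m[...,0]-.008,m[...,1]-.22)<.045)&(m[...,2]>.045);q=m[j];print('lid',q.mean(0),q.min(0),q.max(0))
    for t in ('jar','creamer','shaker','stirrers','tumbler_a'): print(t,[np.round(r['at'],3).tolist() for r in nets.pinpoint(t,c)[:3]])
    ims.append(cv2.resize(d['color'],(400,300)))
cv2.imwrite('pics/f.png',np.hstack(ims)[:,:,::-1])
E
```

```text
t 16.38 menu pos [-0.0005 -0.0428  0.3068] yaw err -0.1061826369051122 toolx [ 0.0004 -0.0007 -1.    ] F [ 0.2283 -0.0439  0.6897] w -0.0003
side leaf slope [-0.0006  0.0151] 0.015087181108248355
lid [0.0078 0.2245 0.0536] [-0.0225  0.1915  0.0451] [0.0386 0.2533 0.0578]
jar [[0.497, 0.238, -0.001], [0.328, 0.086, -0.002], [0.62, 0.262, 0.001]]
creamer [[0.626, -0.246, -0.001]]
shaker [[0.42, -0.147, 0.001]]
stirrers [[0.678, 0.157, 0.001]]
tumbler_a [[0.708, -0.02, 0.003]]
scene leaf slope [-0.0029  0.0164] 0.01616186697811894
lid [0.0142 0.2211 0.0544] [-0.021   0.1918  0.0452] [0.0425 0.2518 0.0601]
jar [[0.331, 0.081, 0.001], [0.493, 0.237, -0.001], [0.622, 0.265, -0.001]]
creamer [[0.626, -0.24, -0.002]]
shaker [[0.42, -0.138, 0.003], [0.68, 0.159, 0.004]]
stirrers [[0.676, 0.16, 0.004]]
tumbler_a [[0.707, -0.024, 0.001], [0.712, 0.07, 0.004]]
```

View pics/f.png

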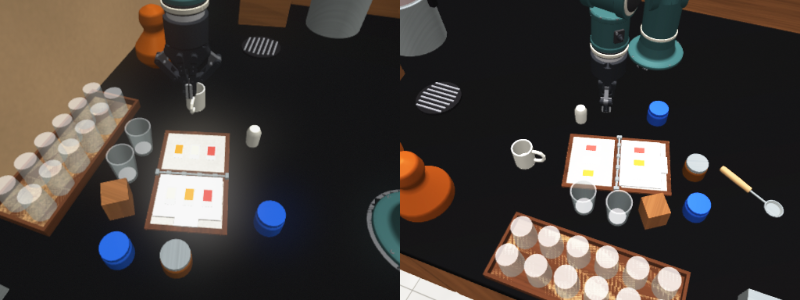

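The leaf lies flat on the left page, with slope ≈ 0 and its top at 15 mm as expected. The jar stands upright off the board, and the bystanders are unmoved.

```bash
python3 -c "
from plant import manip
print(manip.job_done())"
```

```text
the job is handed in; nothing more can be done
None
```

The jar is off the board and the leaf lies flat on the left page. I handed the job in at about 16.5 s of the allowed 64 s; no verdict was reported.

- **Jar:** I pushed it off the left page with two partly open fingertips. It stands upright on the counter with its lid at about 54 mm and its near edge about 30 mm clear of the board.
- **Leaf:** I led it over the spine with the shut fingers at roughly 0.6–0.8 rad/s, then pressed it down. Its slope in the last check was under 0.003 rad, and its top was at about 15–16 mm, where a flat leaf should be.
- **Forces:** The wrist force I read after each move was at most about 9 N while turning the leaf, against the 30 N limit. The final press read 45 N, firmer than I meant but under the 80 N limit. I did not read forces within a move.
- **Bystanders:** The mug, shaker, stirrer block and both glasses were within the networks' measuring error (up to about 6 mm) of their starting positions.
- **Finish:** The arm ended about 0.2 m clear above the counter, touching nothing. None of the last checks failed. The one slip on the way was that the network missed the menu in one early picture, so I fitted the board from depth instead.

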